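# Find the set slope on a hewn carving blank with a swinging-pointer angle gauge

## Task

Pick up the dial angle gauge and set its foot down level on the crown of the limewood blank, square across it, then rock the gauge over the crown until its swinging pointer settles on the arrow of the set ring. Finish while still holding it there: gauge in the gripper, foot resting on the wood with light pressure, pointer steady on the arrow; do not set it down or let go. Leave the blank between its dogs and everything else on the table where it is.

Things in the scene. Friction and masses are not known exactly. Their poses are not given: they have to be found in the camera images.
- gauge: Black dial angle gauge, 150 mm tall, 0.3 kg, standing on the table at the robot's left. Origin: centre of the sole. z up, x out of the white dial (roughly world +x), y along the foot. Aluminium foot 30 (x) x 100 (y) x 13 high; round housing radius 48, centre 64 above the sole, x from -11 to +15; on top a flat grip tab 16 thick (x), 38 wide (y), free from 112 to 150 above the sole
- gauge_foot (a point): centre of the sole of the gauge's foot, axes as gauge
- gauge_grip (a point): centre of the free part of the grip tab, 136 mm above the sole: take the tab here across its 16 mm thickness (along the gauge's x)
- gauge_pointer (a joint): swinging pointer, rad: its angle from the gauge's own z, positive from z towards the gauge's -y. Weighted below its pivot, so the tip always seeks world up: 0 with the gauge upright, +a when the gauge's top leans by a towards the gauge's own +y. It swings at about 3 Hz and settles in about 1.5 s
- pointer_tip (a point): tip of the black pointer, 30.5 mm from the pivot (the pivot lies on the dial's centre, 64 mm above the sole); its z is the direction in which the pointer points, its x the gauge's x
- set_ring (a joint): angle of the set ring's arrow from the gauge's own z, rad, same sign and zero as the pointer's (positive towards the gauge's -y); set beforehand between 0.18 and 0.50 and locked there
- ring_mark (a point): point of the black arrowhead (12 mm wide, 16 mm long) on the grey ring at the dial's rim, pointing inwards, 31.5 mm from the pivot. Its z runs from the pivot to the arrow: pointer and arrow agree when the z axes of pointer_tip and ring_mark agree
- blank: Limewood blank, half log 120 long (x) x 120 wide (y) x 68 mm high, about 0.5 kg, loose, flat on the board between six dogs (1.5 mm play). Origin: centre of the underside; x along the log (roughly world x), z up. Crown unevenly hewn in slightly twisted flats 11 to 23 mm wide round an axis along x, 8 mm above the underside, radius 60 mm (within 1.5 mm); slopes to 1 rad either side of the ridge
- board: Perforated plywood carving board 240 (x) x 270 (y) x 12 mm, fixed to the table, with six wooden dogs of 12 mm diameter standing 28 mm out of it round the blank. Origin: centre of the underside, z up. Board and blank have the same yaw, within 0.4 rad of the world axes
- gouge: gouge with wooden handle, 215 mm long, lying on the board beside the blank; origin on the board under its middle
- knife: knife with black handle, 185 mm long, lying on the table on the robot's side of the gauge; origin under its middle
- offcut: plain offcut of pale wood 58 x 105 x 38 mm, lying on the table beyond the gauge; origin: centre of the underside
- tea_glass: empty glass mug, 74 mm diameter, 95 mm high, handle on one side; origin: centre of the underside
- mallet: carver's round wooden mallet, 255 mm long, head up to 82 mm diameter, lying on its side at the robot's right; origin on the table under its middle
- blade_case: open case of blue plastic with blades, 100 x 190 x 26 mm, its lid standing open, at the far right; origin: centre of the underside
- spectacles: folded spectacles, 120 mm wide, 42 mm high, at the far side of the table; origin under the middle of the frame
Mind the look-alikes: they are no part of the job. Of the things that look like the gauge, the middle-sized one is meant.

How it is judged:
By the outcome, as a careful person would: the job done as asked, in the order asked, and still so for the second after the job is handed in, while the arm keeps its last pose, push and grip.
It also fails if it takes over 64 s, if anything falls off the work surface, if the arm or the gripper's body presses on something with over 40 N, if the wrist force passes 120 N, or if a joint passes its speed limit or range.

## Robot

A 6-joint arm with a two-finger parallel gripper is mounted at the origin on the work surface. World frame = base frame: x ahead of the robot, y to its left, z up, the work surface at z = 0. Lengths are in m, angles in rad, forces in N, time in s.
With the tool pointing down it reaches from about 0.35 to 0.85 m from the base axis. Payload 8.1 kg.
Tool frame: the origin (TCP) lies midway between the tips of the shut fingers; the grasp point (between the pads) lies 19 mm behind it; z points along the fingers, y is the direction in which the jaws open and shut (so a half turn about z gives the same grasp; the last joint's range is limited). The gripper opens to 93 mm and grips with 3 to 60 N. Pads are 15 mm wide; open, the fingers measure 128 mm over their backs; the gripper's body (75 mm by 188 mm) begins 65 mm behind the grasp point.
Start: joints at [1.071, 0.13, 1.488, -0, 1.523, -0.085], TCP at [0.242, 0.549, 0.219] pointing down, gripper open.
Joint ranges: [-2.96, 2.96], [-0.89, 2.26], [0.02, 2.5], [-1.34, 4.48], [0, 2.73], [-2.66, 2.66]. Speed limits (rad/s): [2.39, 2.39, 2.79, 3.14, 3.14, 3.14].

## Interface

Orientations are given as a rotation vector (axis times angle).
In Python, from plant import robot gives the robot as it stands. The module is installed in compiled form; this text tells all that it offers.
- The arm moves only by the shell command python3 -m pendant 'ROWS' [FORCE]. ROWS is JSON, a list of rows, each an object with "translation": the shift along the tool's x, y, z in mm, a list of three; "twist": the turn, a rotation vector about the tool's x, y, z in rad, a list of three; "grip": the opening, from -1 (shut) to 1 (fully open). A call has exactly 10 rows; each row shifts and turns the pose as measured when the row begins, along the tool's axes as they then stand; what a row does not reach is not made up. A row lasts 1/10 s, in which the tool goes at most 50 mm and 8.59 degrees, less where a joint would pass 70% of its speed; a pose out of reach is approached as far as the arm can. A call is refused whole if a number of a shift passes 50 or a number of a turn 0.15, either way. A call with a gripper value outside its range is refused whole. The fingers move at their own pace and stop on an object; FORCE is the grip in N (left out, the last holds). Time passes only in rows, so rows that do not move let the fingers close, or fill a call up. It gives the time, the measured TCP pose, the force and the opening at its end, in the units of the state.
- robot.read_state(): the state, without advancing time (a new reading comes with each control period).
- robot.read_camera(name): name is "side" or "top"; returns (picture, depth): 400x640x3 uint8, red, green, blue; 400x640 float32, m along the optical axis (not along the pixel's ray), 0 where there is no reading.
- robot.camera_info(name): a dict with "vertical_fov" (degrees; the focal length in pixels is half the picture's height over the tangent of half this angle, whatever the lens; pixels are square), "cx", "cy" (the principal point, pixels), "cam_to_world" (4x4, takes a point from camera to world coordinates). Camera axes: x right, y up, looking along -z (the intrinsics and any distortion apply to the point x, -y, -z); pixel columns grow to the right and rows downward; lengths in m; the calibration is good to about 2 mm. A picture is of the moment at which its call begins. camera_info takes no time and is no camera call.
- robot.close_job(): hands the job in, once; it reports no verdict.
The state is a dict: "t": time; "q": joint angles; "dq": joint speeds; "joint_torque": joint torques, N m; "tool_pos": TCP position; "orientation": TCP orientation; "force": force on the tool from outside, world axes, zero at the start; "wrist_torque": the same for the moment, N m; "opening": finger opening in m.
Only numpy, scipy, OpenCV 4.12 (cv2) and the standard library are available. Lean on these libraries where they do the work, as an engineer would, in place of code of your own. Each camera call takes 0.05 s, during which the arm holds its last target. There are 200 camera calls.

## Working session

There is one attempt and no reset: what is moved stays moved. The work goes in short steps, Python scripts to look and compute and a shell command to move; the robot and the scene stay as the last step left them, time stands still between calls to the robot, and variables do not carry over. Pictures are saved under pics/ and viewed, about 8 in all and at most 12, crops included, and the job is handed in when it is done.

```bash
mkdir -p pics; cat > h.py <<'E'
from plant import robot
import numpy as np, cv2
from scipy.spatial.transform import Rotation as R
def info(n):
    i=robot.camera_info(n); f=200/np.tan(np.radians(i["vertical_fov"])/2)
    return f,i["cx"],i["cy"],np.array(i["cam_to_world"]),i
def pts(n,depth):
    f,cx,cy,T,_=info(n); v,u=np.mgrid[0:400,0:640]
    P=np.stack([(u-cx)/f*depth,-(v-cy)/f*depth,-depth,np.ones_like(depth)],-1)
    return (P@T.T)[...,:3]
def proj(n,p):
    f,cx,cy,T,_=info(n); c=np.linalg.inv(T)@np.r_[p,1]
    return cx+f*c[0]/-c[2], cy-f*c[1]/-c[2]
def ray(n,u,v,z):
    f,cx,cy,T,_=info(n); d=T[:3,:3]@np.array([(u-cx)/f,-(v-cy)/f,-1]); o=T[:3,3]
    return o+d*(z-o[2])/d[2]
def shot(n,tag):
    im,d=robot.read_camera(n); np.savez(f"{tag}.npz",im=im,d=d); cv2.imwrite(f"pics/{tag}.png",im[...,::-1]); return im,d
E
python3 - <<'E'
from h import *
for n in("top","side"):
    shot(n,n+"0"); i=info(n); print(n,i[0],i[4]); 
s=robot.read_state(); print(s)
E
```

```text
top 497.0696165714698 {'vertical_fov': 43.83557892690163, 'cx': 311.8075088986182, 'cy': 201.99218130642203, 'cam_to_world': array([[-0.02281199,  0.99150001, -0.12809113,  0.41082747],
       [-0.99940284, -0.01929022,  0.02866804, -0.04456976],
       [ 0.02595346,  0.12866862,  0.99134797,  1.34692536],
       [ 0.        ,  0.        ,  0.        ,  1.        ]])}
side 503.61514664931684 {'vertical_fov': 43.31888909509922, 'cx': 317.83683838394904, 'cy': 200.5180265979675, 'cam_to_world': array([[ 0.80834281,  0.4601889 , -0.36716219,  0.05736873],
       [-0.58838527,  0.61074319, -0.52990143, -0.78736167],
       [-0.01961295,  0.64437484,  0.76445824,  1.14583909],
       [ 0.        ,  0.        ,  0.        ,  1.        ]])}
{'t': 0.1, 'q': array([ 1.07059451e+00,  1.31103073e-01,  1.48914323e+00, -4.29575293e-05,
        1.52299771e+00, -8.54010276e-02]), 'dq': array([-0.00147097, -0.00379593, -0.00275287, -0.00030809,  0.00021087,
       -0.00012717]), 'joint_torque': array([ 1.32325378e-03, -5.61345112e+01, -4.93093729e+01,  7.70126260e-02,
        2.92678090e-02, -6.83876260e-05]), 'tool_pos': array([0.24155694, 0.54867627, 0.21769684]), 'orientation': array([-6.46813306e-01, -3.07384030e+00,  2.50265115e-03]), 'force': array([-0.19241617,  0.19777263, -0.00175097]), 'wrist_torque': array([-0.04961925, -0.00189802, -0.02331484]), 'opening': 0.09332106428758177}
```

View pics/top0.png

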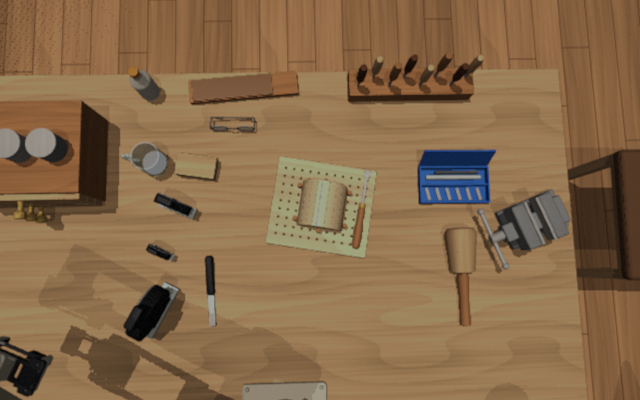

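View pics/side0.png

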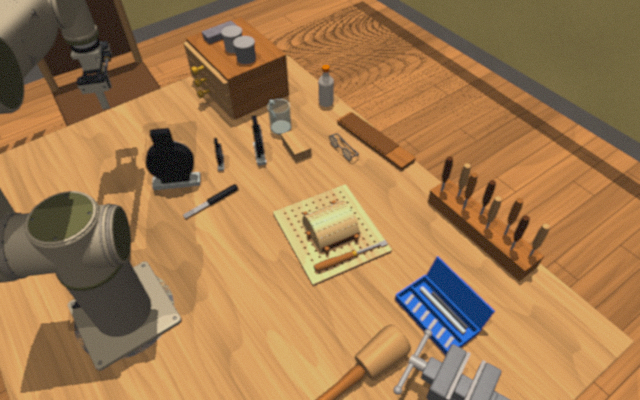

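Look-alikes: top view has a large one at (152,312), a small one at (160,252) and a middle one at (176,206). In the side view they are at (170,160), (219,153) and (259,140). By size the middle one is meant, so I'll check it with depth and a crop.

```bash
python3 - <<'E'
from h import *
a=np.load("top0.npz");P=pts("top",a["d"]);im=a["im"]
for nm,(u0,u1,v0,v1) in dict(big=(120,185,280,345),small=(140,182,238,268),mid=(145,205,185,225)).items():
    Q=P[v0:v1,u0:u1].reshape(-1,3);C=im[v0:v1,u0:u1].reshape(-1,3); m=(Q[:,2]>0.006)&(Q[:,2]<.4)
    q=Q[m]; print(nm,m.sum(),"zmax",np.percentile(q[:,2],[50,90,97,100]).round(3),"xy",q[:,:2].min(0).round(3),q[:,:2].max(0).round(3))
    r=cv2.minAreaRect((q[:,:2]*1000).astype(np.float32)); print(r)
    t=q[q[:,2]>np.percentile(q[:,2],97)-.012]; print("top",len(t),t.mean(0).round(4),cv2.minAreaRect((t[:,:2]*1000).astype(np.float32)))
    f=q[(q[:,2]<.02)]; print('foot',len(f),cv2.minAreaRect((f[:,:2]*1000).astype(np.float32)))
b=np.load("side0.npz");c1=cv2.resize(im[175:235,135:215],(640,480),interpolation=3);c2=cv2.resize(b["im"][100:180,235:285],(300,480),interpolation=3)
cv2.imwrite("pics/c.png",cv2.hconcat([c1,c2])[:,:800+140,::-1][:, ::1]); 
x=cv2.imread("pics/c.png");cv2.imwrite("pics/c1.png",cv2.resize(x,(780,400)))
E
```

```text
big 1803 zmax [0.13  0.213 0.216 0.222] xy [0.228 0.259] [0.379 0.409]
((303.9823913574219, 327.8270263671875), (129.83334350585938, 139.65286254882812), 19.97591209411621)
top 283 [0.3081 0.3246 0.2137] ((308.1093444824219, 326.13104248046875), (24.395153045654297, 55.26839065551758), 62.30684280395508)
foot 267 ((303.9823913574219, 327.8270263671875), (129.83334350585938, 139.65286254882812), 19.97591209411621)
small 256 zmax [0.064 0.099 0.101 0.104] xy [0.419 0.268] [0.494 0.373]
((456.3167724609375, 321.34320068359375), (58.43128204345703, 109.70323181152344), 8.97623062133789)
top 50 [0.457  0.3184 0.0987] ((457.07305908203125, 318.8396301269531), (25.337116241455078, 10.343240737915039), 62.72721862792969)
foot 60 ((456.3167724609375, 321.34320068359375), (58.43128204345703, 109.70323181152344), 8.97623062133789)
mid 541 zmax [0.099 0.149 0.151 0.153] xy [0.537 0.213] [0.637 0.36 ]
((587.516845703125, 290.7323913574219), (97.41617584228516, 146.56716918945312), 8.617691993713379)
top 107 [0.5772 0.2781 0.1486] ((577.411865234375, 278.9072265625), (36.96925354003906, 15.763412475585938), 65.40814971923828)
foot 135 ((587.516845703125, 290.7323913574219), (97.41617584228516, 146.56716918945312), 8.617691993713379)
```

View pics/c1.png

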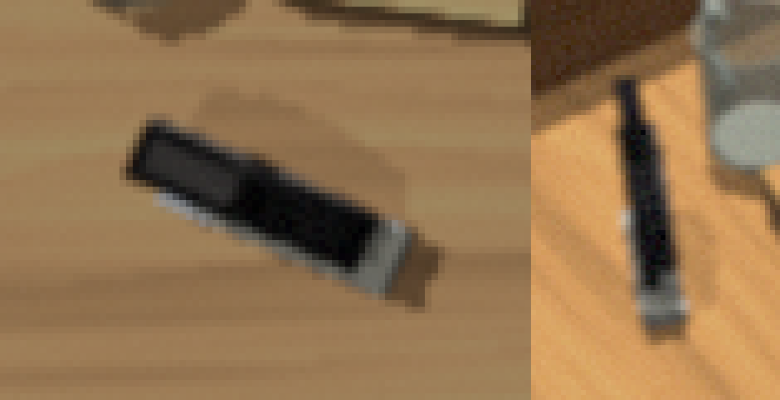

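The crop confirms the 150 mm tall one is at top (176,206): a black gauge with grip tab and aluminium foot, the middle size. The large one is 216 mm tall and the small one 101 mm. Next I measure the gauge yaw precisely and the blank.

```bash
python3 - <<'E'
from h import *
a=np.load("top0.npz");P=pts("top",a["d"]);im=a["im"]
# gauge: black body direction and tab centre
Q=P[185:225,150:205].reshape(-1,3);q=Q[(Q[:,2]>.125)&(Q[:,2]<.2)]
r=cv2.minAreaRect((q[:,:2]*1000).astype(np.float32));print("tab",len(q),r)
q=Q[(Q[:,2]>.03)&(Q[:,2]<.2)];c=q[:,:2].mean(0);w,V=np.linalg.eigh(np.cov((q[:,:2]-c).T));print("body",c,V[:,1],np.degrees(np.arctan2(V[1,1],V[0,1])))
# board
hsv=cv2.cvtColor(im,cv2.COLOR_RGB2HSV);print(hsv[170,290],hsv[150,250])
H=P[...,2].copy();print("table z",np.median(H[230:260,330:340]),"board",H[165:172,285:300].mean(),"free table",H[270:300,280:340].mean())
m=((H>.007)&(H<.02)).astype(np.uint8);m[:140]=0;m[270:]=0;m[:,:255]=0;m[:,390:]=0
m=cv2.morphologyEx(m,cv2.MORPH_OPEN,np.ones((3,3)));q=P[m>0]
r=cv2.minAreaRect((q[:,:2]*1000).astype(np.float32));print("board",r)
S=P[165:245,285:360].reshape(-1,3);S=S[(S[:,2]>.03)&(S[:,2]<.2)]
np.save("blank.npy",S)
for ang in np.radians([r[2],r[2]-90]):
  if abs(ang)<.5: th=ang
u=np.array([np.cos(th),np.sin(th)]);v=np.array([-u[1],u[0]]);print("yaw",th)
s=S[:,:2]@u;t=S[:,:2]@v
c=np.array([np.percentile(s,1)+np.percentile(s,99),np.percentile(t,1)+np.percentile(t,99)])/2;print("ext",np.ptp(s),np.ptp(t),"centre",c[0]*u+c[1]*v,"zmax",S[:,2].max())
for k in np.arange(-.06,.061,.008):
  z=S[(abs(t-c[1]-k)<.004)&(abs(s-c[0])<.05),2];print(round(k,3),len(z),z.mean().round(4) if len(z) else 0,end="; ")
k=abs(t-c[1])<.06;A=np.c_[2*t[k],2*S[k,2],np.ones(k.sum())];x=np.linalg.lstsq(A,t[k]**2+S[k,2]**2,rcond=None)[0]
rr=np.sqrt(x[2]+x[0]**2+x[1]**2);print("\ncircle t,z,r",x[0],x[1],rr,"axis pt",c[0]*u+x[0]*v)
E
```

```text
tab 117 ((577.2615966796875, 278.5788879394531), (37.69132995605469, 15.763412475585938), 65.40814971923828)
body [0.57424131 0.26705724] [0.40624489 0.91376424] 66.0308382307824
[ 26  72 159] [ 16 114 157]
table z 0.010616123562924074 board 0.037290119354914227 free table 0.0037937925635759986
board ((573.4329833984375, -108.16258239746094), (270.2430114746094, 240.44833374023438), 79.97098541259766)
yaw -0.17503932528071153
ext 0.16355449508004954 0.1854435459924186 centre [ 0.55881415 -0.12666862] zmax 0.08671045049194603
-0.06 0 0; -0.052 7 0.0415; -0.044 13 0.0389; -0.036 92 0.0396; -0.028 103 0.0537; -0.02 115 0.063; -0.012 116 0.069; -0.004 123 0.0727; 0.004 122 0.0764; 0.012 124 0.0783; 0.02 124 0.0778; 0.028 123 0.0779; 0.036 125 0.0769; 0.044 123 0.0735; 0.052 120 0.0695; 0.06 119 0.0644; 
circle t,z,r -0.011369982182323735 0.03216818299574562 0.04864323104025876 axis pt [ 0.56160875 -0.11086646]
```

```bash
python3 -m pendant '[{"translation":[0,0,-40],"twist":[0,0,0],"grip":1},{"translation":[-10,-2,-40],"twist":[0,0,0],"grip":1},{"translation":[-48,-13,0],"twist":[0,0,0],"grip":1},{"translation":[-48,-13,0],"twist":[0,0,0],"grip":1},{"translation":[-48,-13,0],"twist":[0,0,0],"grip":1},{"translation":[-48,-13,0],"twist":[0,0,0],"grip":1},{"translation":[-48,-13,0],"twist":[0,0,0],"grip":1},{"translation":[-48,-13,0],"twist":[0,0,0],"grip":1},{"translation":[-48,-13,0],"twist":[0,0,0],"grip":1},{"translation":[-48,-13,0],"twist":[0,0,0],"grip":1}]' 40
python3 -m pendant '[{"translation":[0,0,0],"twist":[0,0,-0.15],"grip":1},{"translation":[0,0,0],"twist":[0,0,-0.15],"grip":1},{"translation":[0,0,0],"twist":[0,0,-0.15],"grip":1},{"translation":[0,0,0],"twist":[0,0,-0.15],"grip":1},{"translation":[0,0,0],"twist":[0,0,-0.15],"grip":1},{"translation":[0,0,0],"twist":[0,0,-0.15],"grip":1},{"translation":[0,0,0],"twist":[0,0,-0.15],"grip":1},{"translation":[0,0,0],"twist":[0,0,-0.15],"grip":1},{"translation":[0,0,0],"twist":[0,0,-0.15],"grip":1},{"translation":[0,0,0],"twist":[0,0,-0.15],"grip":1}]'
cat >> h.py <<'E'
def st(goal=None,Rg=None):
    s=robot.read_state();M=R.from_rotvec(s["orientation"]);p=s["tool_pos"]
    print("t",round(s["t"],2),"p",p.round(4),"F",s["force"].round(2),"T",s["wrist_torque"].round(3),"open",round(s["opening"],4),"q",s["q"].round(2))
    print("axes\n",M.as_matrix().round(3))
    if goal is not None: print("shift mm tool",(M.inv().apply(np.array(goal)-p)*1000).round(1))
    if Rg is not None: print("twist tool",(M.inv()*R.from_matrix(Rg)).as_rotvec().round(4))
    return p,M
def down(yang):  # tool down with y axis at world angle yang
    y=np.array([np.cos(yang),np.sin(yang),0]);z=np.array([0,0,-1.]);return np.c_[np.cross(y,z),y,z]
E
python3 -c "
from h import *
st([.5773,.2786,.22],down(np.radians(155.7)))"
```

```text
t: 1.1
tool_pos: [0.559, 0.2918, 0.2953]
orientation: [-0.627, -3.073, 0.014]
force: [0.0, 0.8, 0.1]
opening: 0.0931
t: 2.1
tool_pos: [0.5627, 0.2824, 0.2863]
orientation: [1.628, -2.66, 0.004]
force: [0.2, -0.8, -0.5]
opening: 0.0931
t 2.1 p [0.5627 0.2824 0.2863] F [ 0.24 -0.76 -0.47] T [0.092 0.012 0.077] open 0.0931 q [ 0.39  0.22  1.27 -0.01  1.68 -2.28]
axes
 [[-0.455 -0.89  -0.019]
 [-0.89   0.455 -0.014]
 [ 0.021  0.01  -1.   ]]
shift mm tool [ -4.6 -15.4  66.1]
twist tool [ 0.0105 -0.0211 -0.0483]
```

```bash
python3 -m pendant '[{"translation":[-5,-8,20],"twist":[0.005,-0.02,-0.045],"grip":0.2},{"translation":[0,-7,30],"twist":[0,0,0],"grip":0.2},{"translation":[0,0,15],"twist":[0,0,0],"grip":0.2},{"translation":[0,0,0],"twist":[0,0,0],"grip":0.2},{"translation":[0,0,0],"twist":[0,0,0],"grip":0.2},{"translation":[0,0,0],"twist":[0,0,0],"grip":0.2},{"translation":[0,0,0],"twist":[0,0,0],"grip":0.2},{"translation":[0,0,0],"twist":[0,0,0],"grip":0.2},{"translation":[0,0,0],"twist":[0,0,0],"grip":0.2},{"translation":[0,0,0],"twist":[0,0,0],"grip":0.2}]'
python3 - <<'E'
from h import *
p,M=st([.5773,.2786,.118],down(np.radians(155.7)))
a,d=shot("top","top1")
P=pts("top",d);u,v=proj("top",[.5773,.2786,.15]);print(u,v)
cv2.imwrite("pics/c2.png",cv2.resize(a[160:240,120:220,::-1],(600,480),interpolation=3))
S=np.load("blank.npy");u=np.array([np.cos(-.175),np.sin(-.175)]);w=np.array([-u[1],u[0]])
D=S[:,:2]-[.5734,-.1082];s=D@u;t=D@w
for k in np.arange(-.06,.061,.008):
  z=S[(abs(t-k)<.004)&(abs(s)<.045),2];print(round(k,3),len(z),z.mean().round(4) if len(z) else 0,end="; ")
m=(S[:,2]>.045)&(abs(t)<.045);k=m&(abs(s)<.05)
A=np.c_[2*t[k],2*S[k,2],np.ones(k.sum())];x=np.linalg.lstsq(A,t[k]**2+S[k,2]**2,rcond=None)[0]
print("circle",x[:2],np.sqrt(x[2]+x[0]**2+x[1]**2),"s",np.percentile(s[m],[1,99]))
E
```

```text
t: 3.1
tool_pos: [0.5787, 0.2816, 0.2235]
orientation: [-1.71, 2.634, 0.006]
force: [-1.1, 0.5, 0.1]
opening: 0.0561
t 3.1 p [0.5787 0.2816 0.2235] F [-1.09  0.49  0.08] T [ 0.165  0.059 -0.01 ] open 0.0561 q [ 0.37  0.25  1.35  0.    1.55 -2.35]
axes
 [[-0.407 -0.913 -0.001]
 [-0.913  0.407  0.004]
 [-0.003  0.003 -1.   ]]
shift mm tool [  3.6  -0.2 105.4]
twist tool [0.0027 0.0028 0.0046]
163.41229010704296 199.9946734767082
-0.06 49 0.0369; -0.052 92 0.0484; -0.044 98 0.0605; -0.036 102 0.0671; -0.028 104 0.0726; -0.02 103 0.0758; -0.012 107 0.0783; -0.004 107 0.0791; 0.004 106 0.079; 0.012 107 0.0784; 0.02 107 0.0765; 0.028 110 0.0718; 0.036 104 0.0674; 0.044 105 0.06; 0.052 97 0.048; 0.06 53 0.0372; circle [-3.95348869e-05  2.76748154e-02] 0.052757053615389946 s [-0.06042506  0.05850686]
```

View pics/c2.png

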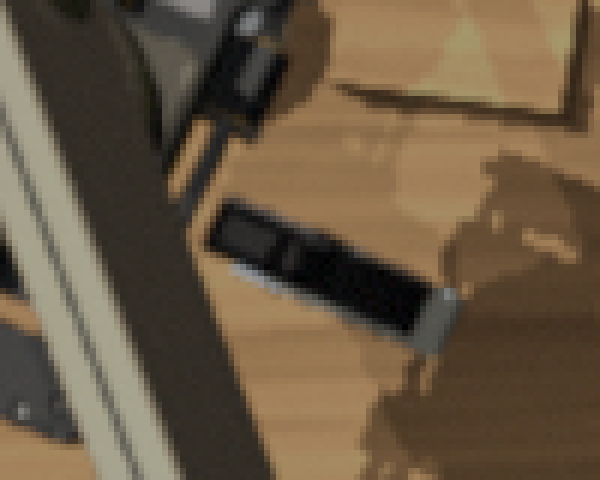

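The gauge is unmoved, its tab around crop (245,225), with the fingers above it. Descending.

```bash
python3 -m pendant '[{"translation":[3.6,0,20],"twist":[0.003,0.003,0.004],"grip":0.2},{"translation":[0,0,30],"twist":[0,0,0],"grip":0.2},{"translation":[0,0,30],"twist":[0,0,0],"grip":0.2},{"translation":[0,0,20],"twist":[0,0,0],"grip":0.2},{"translation":[0,0,0],"twist":[0,0,0],"grip":0.2},{"translation":[0,0,0],"twist":[0,0,0],"grip":0.2},{"translation":[0,0,0],"twist":[0,0,0],"grip":0.2},{"translation":[0,0,0],"twist":[0,0,0],"grip":0.2},{"translation":[0,0,0],"twist":[0,0,0],"grip":0.2},{"translation":[0,0,0],"twist":[0,0,0],"grip":0.2}]'
python3 -c "
from h import *
st([.5773,.2786,.118],down(np.radians(155.7)))"
```

```text
t: 4.15
tool_pos: [0.5816, 0.2799, 0.129]
orientation: [-1.698, 2.629, -0.005]
force: [0.3, -0.4, -0.4]
opening: 0.0558
t 4.15 p [0.5816 0.2799 0.129 ] F [ 0.31 -0.44 -0.42] T [ 0.109  0.091 -0.005] open 0.0558 q [ 0.37  0.29  1.47 -0.    1.37 -2.35]
axes
 [[-0.411 -0.912  0.012]
 [-0.912  0.411  0.004]
 [-0.008 -0.009 -1.   ]]
shift mm tool [ 3.1  3.5 10.9]
twist tool [-0.0091  0.0085  0.0004]
```

```bash
python3 -m pendant '[{"translation":[2,2.5,5],"twist":[-0.005,0.005,0],"grip":0.2},{"translation":[0,0,4.5],"twist":[0,0,0],"grip":0.2},{"translation":[0,0,0],"twist":[0,0,0],"grip":-1},{"translation":[0,0,0],"twist":[0,0,0],"grip":-1},{"translation":[0,0,0],"twist":[0,0,0],"grip":-1},{"translation":[0,0,0],"twist":[0,0,0],"grip":-1},{"translation":[0,0,0],"twist":[0,0,0],"grip":-1},{"translation":[0,0,0],"twist":[0,0,0],"grip":-1},{"translation":[0,0,0],"twist":[0,0,0],"grip":-1},{"translation":[0,0,0],"twist":[0,0,0],"grip":-1}]' 45
python3 -c "
from h import *
st([.5773,.2786,.118],down(np.radians(155.7)))
st();st()"
```

```text
t: 5.15
tool_pos: [0.5786, 0.2792, 0.1192]
orientation: [-1.702, 2.634, -0.003]
force: [-0.5, -0.5, -0.6]
opening: 0.0158
t 5.15 p [0.5786 0.2792 0.1192] F [-0.52 -0.46 -0.56] T [ 0.142  0.073 -0.034] open 0.0158 q [ 0.37  0.3   1.48 -0.    1.36 -2.35]
axes
 [[-0.411 -0.912  0.005]
 [-0.912  0.411  0.002]
 [-0.004 -0.004 -1.   ]]
shift mm tool [1.1 1.  1.2]
twist tool [-0.0042  0.0036  0.0005]
t 5.15 p [0.5786 0.2792 0.1192] F [-0.52 -0.46 -0.56] T [ 0.142  0.073 -0.034] open 0.0158 q [ 0.37  0.3   1.48 -0.    1.36 -2.35]
axes
 [[-0.411 -0.912  0.005]
 [-0.912  0.411  0.002]
 [-0.004 -0.004 -1.   ]]
t 5.15 p [0.5786 0.2792 0.1192] F [-0.52 -0.46 -0.56] T [ 0.142  0.073 -0.034] open 0.0158 q [ 0.37  0.3   1.48 -0.    1.36 -2.35]
axes
 [[-0.411 -0.912  0.005]
 [-0.912  0.411  0.002]
 [-0.004 -0.004 -1.   ]]
```

```bash
python3 -m pendant '[{"translation":[0,0,-25],"twist":[0,0,0],"grip":-1},{"translation":[0,0,-45],"twist":[0,0,0],"grip":-1},{"translation":[20,-3,-45],"twist":[0,0,0],"grip":-1},{"translation":[35,-4,-35],"twist":[0,0,0],"grip":-1},{"translation":[45,-5,-30],"twist":[0,0,0],"grip":-1},{"translation":[45,-5,-30],"twist":[0,0,0],"grip":-1},{"translation":[45,-5,-30],"twist":[0,0,0],"grip":-1},{"translation":[45,-5,-30],"twist":[0,0,0],"grip":-1},{"translation":[45,-5,-30],"twist":[0,0,0],"grip":-1},{"translation":[45,-5,-25],"twist":[0,0,0],"grip":-1}]'
python3 -m pendant '[{"translation":[20,0,0],"twist":[0,0,0.15],"grip":-1},{"translation":[20,5,0],"twist":[0,0,0.15],"grip":-1},{"translation":[20,10,0],"twist":[0,0,0.15],"grip":-1},{"translation":[20,15,0],"twist":[0,0,0.15],"grip":-1},{"translation":[0,0,0],"twist":[0,0,0.15],"grip":-1},{"translation":[0,0,0],"twist":[0,0,0.15],"grip":-1},{"translation":[0,0,0],"twist":[0,0,0.15],"grip":-1},{"translation":[0,0,0],"twist":[0,0,0.15],"grip":-1},{"translation":[0,0,0],"twist":[0,0,0.15],"grip":-1},{"translation":[0,0,0],"twist":[0,0,0.15],"grip":-1}]'
cat >> h.py <<'E'
def present(p,e):
    C=info("side")[3][:3,3]; a=np.arctan2(C[1]-p[1],C[0]-p[0]);h=np.array([np.cos(a),np.sin(a),0]);k=np.array([0,0,1.])
    gx=np.cos(e)*h+np.sin(e)*k;gz=-np.sin(e)*h+np.cos(e)*k;gy=np.cross(gz,gx);return np.c_[-gy,-gx,-gz]
E
python3 -c "
from h import *
g=[.42,-.2,.45]
st(g,present(g,.6))"
```

```text
t: 6.15
tool_pos: [0.4765, 0.0381, 0.4264]
orientation: [1.592, -2.674, 0.036]
force: [0.2, -0.6, -4.0]
opening: 0.0158
t: 7.15
tool_pos: [0.3993, -0.0024, 0.4314]
orientation: [-0.669, -3.068, 0.058]
force: [-0.1, -0.2, -2.9]
opening: 0.0156
t 7.15 p [ 0.3993 -0.0024  0.4314] F [-0.05 -0.2  -2.92] T [ 0.009 -0.034 -0.021] open 0.0156 q [-0.1  -0.38  1.57 -0.04  1.96 -1.26]
axes
 [[-0.909  0.416 -0.009]
 [ 0.416  0.909 -0.036]
 [-0.007 -0.036 -0.999]]
shift mm tool [-101.1 -171.6  -11.6]
twist tool [0.5634 0.0463 0.117 ]
```

```bash
python3 -m pendant '[{"translation":[-25,-40,-10],"twist":[0,0,0.03],"grip":-1},{"translation":[-25,-40,-10],"twist":[0,0,0.03],"grip":-1},{"translation":[-25,-40,0],"twist":[0,0,0.03],"grip":-1},{"translation":[-25,-40,0],"twist":[0,0,0.03],"grip":-1},{"translation":[0,0,0],"twist":[0.14,0.01,0],"grip":-1},{"translation":[0,0,0],"twist":[0.14,0.01,0],"grip":-1},{"translation":[0,0,0],"twist":[0.14,0.01,0],"grip":-1},{"translation":[0,0,0],"twist":[0.14,0.01,0],"grip":-1},{"translation":[0,0,0],"twist":[0,0,0],"grip":-1},{"translation":[0,0,0],"twist":[0,0,0],"grip":-1}]'
python3 - <<'E'
from h import *
g=[.42,-.2,.45]
p,M=st(g,present(g,.6))
a,d=shot("side","side1")
c=p+M.apply([0,0,.119-.064-.0]) ; c+= M.apply([0,-.015,0]); u,v=proj("side",c);print("dial px",u,v)
u,v=int(u),int(v);cv2.imwrite("pics/c3.png",cv2.resize(a[max(0,v-50):v+50,max(0,u-60):u+60,::-1],(720,600),interpolation=3))
E
```

```text
t: 8.15
tool_pos: [0.4078, -0.2097, 0.4547]
orientation: [-0.826, -2.686, 0.839]
force: [0.1, -0.2, -2.4]
opening: 0.0158
t 8.15 p [ 0.4078 -0.2097  0.4547] F [ 0.1  -0.2  -2.43] T [ 0.556 -0.427  0.017] open 0.0158 q [-0.16 -0.04  1.36 -0.61  2.05 -1.36]
axes
 [[-0.821  0.451 -0.349]
 [ 0.569  0.681 -0.46 ]
 [ 0.03  -0.577 -0.816]]
shift mm tool [-4.6 14.8 -4.9]
twist tool [-0.0141 -0.0551 -0.0263]
dial px 295.64676289369356 194.39982082856426
```

View pics/c3.png

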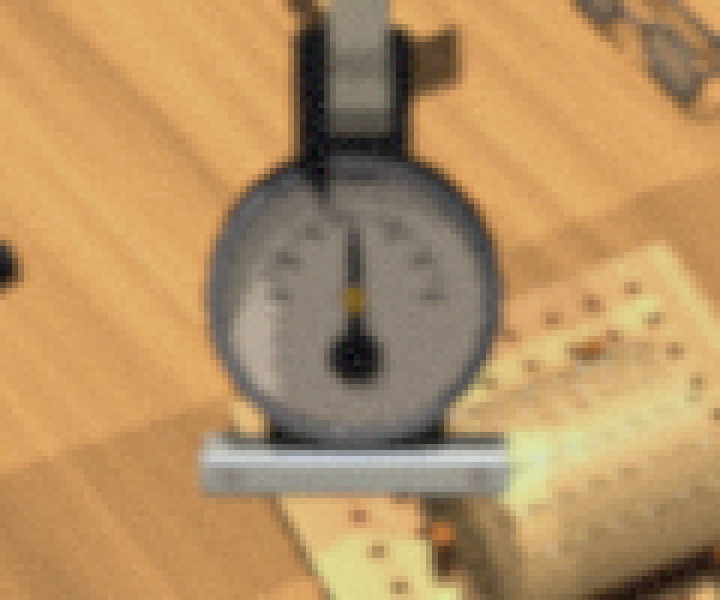

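Crop: dial facing the camera, pivot (amber) at about (354,298), pointer up to (352,220), and the arrow on the ring at about (320,185), left of the pointer (positive sense). Rough value 0.28 rad; I'll refine it by averaging rectified frames.

```bash
cat > dial.py <<'E'
from h import *
def rect(n=6,tag="r",up=10):
    s=robot.read_state();M=R.from_rotvec(s["orientation"]).as_matrix();p=s["tool_pos"]
    im=np.mean([robot.read_camera("side")[0].astype(np.float32) for _ in range(n)],0)
    gy,gz=-M[:,0],-M[:,2]; c=p+M[:,2]*(.119-.064)-M[:,1]*.015
    u,v=np.array(proj("side",c))
    # pivot: amber dot near predicted
    hsv=cv2.cvtColor(im.astype(np.uint8),cv2.COLOR_RGB2HSV).astype(int)
    return im,hsv,c,gy,gz,(u,v)
def warp(im,c,gy,gz,pix,px=5,half=55):
    # dial-plane metric picture, px per mm, centred on pixel pix; image right=gy, up=gz
    o=np.array(proj("side",c));q=[];d=[]
    for a,b in((-40,-40),(40,-40),(40,40),(-40,40)):
        q.append(np.array(proj("side",c+gy*a/1e3+gz*b/1e3))-o+pix);d.append([(half+a)*px,(half-b)*px])
    H=cv2.getPerspectiveTransform(np.float32(q),np.float32(d));return cv2.warpPerspective(im,H,(2*half*px,2*half*px),flags=cv2.INTER_CUBIC)
E
python3 - <<'E'
from dial import *
im,hsv,c,gy,gz,(u,v)=rect(8)
print("pred",u,v)
r0=int(v)-25;c0=int(u)-25;w=im[r0:r0+60,c0:c0+60];a=(np.minimum(w[...,0],w[...,1])-w[...,2]);yy,xx=np.mgrid[0:60,0:60]
m=(np.hypot(xx-25-2,yy-25)<10)&(a>25);print("amber",m.sum())
pu=(xx[m]*a[m]).sum()/a[m].sum()+c0;pv=(yy[m]*a[m]).sum()/a[m].sum()+r0;print("pivot",pu,pv)
W=warp(im,c,gy,gz,(pu,pv));np.save("W.npy",W);cv2.imwrite("pics/w1.png",np.clip(W,0,255)[...,::-1])
g=W.mean(-1);h=275;Y,X=np.mgrid[0:550,0:550];rr=np.hypot(X-h,h-Y)/5;th=-np.arctan2(X-h,h-Y)
for r in(15,20,25,29,33,36,39,42,45):
    k=(abs(rr-r)<1);b=np.arange(-.8,.81,.05);print(r,[int(g[k&(abs(th-t)<.025)].mean()) for t in b])
E
```

```text
pred 295.57415710509946 194.58188158482292
amber 15
pivot 293.4221192819919 193.59640995946728
15 [129, 129, 129, 130, 130, 130, 130, 130, 130, 127, 123, 117, 106, 93, 81, 67, 60, 60, 70, 84, 100, 111, 121, 128, 129, 130, 131, 131, 131, 130, 130, 130, 130]
20 [130, 130, 129, 128, 126, 124, 125, 128, 130, 131, 131, 129, 127, 119, 108, 91, 78, 76, 87, 103, 116, 127, 129, 130, 127, 125, 125, 126, 128, 129, 129, 129, 130]
25 [125, 124, 122, 118, 111, 104, 103, 110, 116, 119, 120, 122, 121, 119, 112, 100, 85, 82, 91, 103, 113, 116, 117, 117, 113, 105, 101, 104, 111, 117, 122, 126, 125]
29 [120, 120, 118, 116, 114, 111, 110, 114, 119, 119, 120, 121, 120, 121, 119, 112, 101, 98, 99, 99, 99, 99, 103, 109, 112, 111, 111, 114, 115, 112, 113, 118, 121]
33 [130, 130, 129, 127, 125, 122, 121, 121, 121, 120, 118, 117, 116, 115, 115, 116, 115, 113, 110, 104, 92, 80, 82, 96, 109, 112, 111, 113, 114, 114, 113, 112, 113]
36 [121, 119, 118, 115, 113, 111, 111, 110, 109, 109, 109, 108, 107, 105, 105, 106, 105, 105, 105, 97, 78, 57, 63, 88, 105, 109, 109, 108, 109, 108, 108, 108, 108]
39 [102, 102, 103, 102, 101, 101, 102, 100, 101, 101, 98, 94, 88, 81, 77, 76, 76, 77, 76, 69, 52, 35, 47, 76, 96, 100, 100, 100, 101, 101, 101, 102, 102]
42 [84, 83, 83, 83, 83, 84, 84, 83, 83, 83, 82, 80, 76, 73, 72, 71, 71, 72, 67, 56, 35, 25, 30, 51, 71, 80, 81, 81, 82, 87, 91, 95, 96]
45 [69, 68, 68, 70, 70, 70, 70, 71, 74, 74, 75, 75, 73, 72, 74, 74, 75, 76, 71, 55, 32, 21, 24, 38, 58, 69, 69, 70, 73, 82, 90, 95, 96][ WARN:0@18.747] global loadsave.cpp:1063 imwrite_ Unsupported depth image for selected encoder is fallbacked to CV_8U.
```

View pics/w1.png

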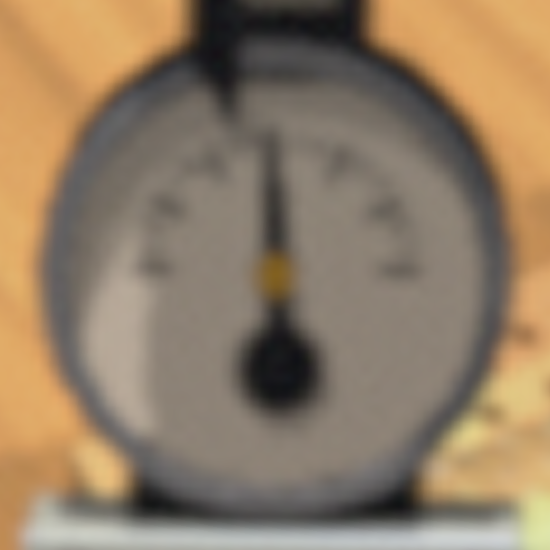

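```bash
cat >> dial.py <<'E'
def angles(W,h=275,px=5,a0=.265,p0=.03):
    g=W.mean(-1);Y,X=np.mgrid[0:2*h,0:2*h];rr=np.hypot(X-h,h-Y)/px;th=-np.arctan2(X-h,h-Y)
    def peak(r,t0,w):
        b=np.arange(t0-w,t0+w+.001,.01);f=np.array([g[(abs(rr-r)<.6)&(abs(th-t)<.012)].mean() for t in b])
        base=np.interp(b,[b[0],b[-1]],[f[:3].mean(),f[-3:].mean()]);d=np.clip(base-f-.4*(base-f).max(),0,None);return (b*d).sum()/d.sum()
    A=[peak(r,a0,.2) for r in(34,36,38,40,42,44)];P=[peak(r,p0,.25) for r in(10,13,16,19,22)]
    k=(rr>12)&(rr<26)&(abs(abs(th)-np.pi)<.6)&(g<60);cw=(np.mean(X[k]),np.mean(Y[k]));cwa=-np.arctan2(-(cw[0]-h),cw[1]-h) if k.sum() else None
    print("arrow",np.round(A,3),"pointer",np.round(P,3),"cw",cwa);return np.mean(A),np.mean(P)
E
python3 -c "
from dial import *
W=np.load('W.npy');print(angles(W))
# foot edge tilt: aluminium top edge in rectified picture
g=W.mean(-1);xs=np.arange(40,510,15);e=[480+np.argmax(np.diff(cv2.GaussianBlur(g,(9,9),0)[480:535,x])) for x in xs];print(e);print('foot slope',np.polyfit(xs,e,1))"
```

```text
arrow [0.269 0.266 0.261 0.257 0.261 0.266] pointer [0.029 0.025 0.025 0.029 0.035] cw 0.053640826942667356
(np.float64(0.2633251023977499), np.float64(0.028637444420753416))
[np.int64(495), np.int64(515), np.int64(516), np.int64(516), np.int64(519), np.int64(517), np.int64(525), np.int64(517), np.int64(526), np.int64(526), np.int64(526), np.int64(525), np.int64(527), np.int64(527), np.int64(527), np.int64(527), np.int64(528), np.int64(527), np.int64(528), np.int64(527), np.int64(528), np.int64(528), np.int64(529), np.int64(520), np.int64(520), np.int64(521), np.int64(520), np.int64(521), np.int64(520), np.int64(522), np.int64(521), np.int64(520)]
foot slope [1.58724340e-02 5.17893512e+02]
```

Arrow reads 0.262 rad in the gauge frame, and the pointer reading agrees with the kinematic tilt (0.029 against 0.037). Next: turn to the set-down orientation over the blank.

```bash
python3 -c "
from h import *
st([.5734,-.1082,.30],down(-.175))"
```

```text
t 8.6 p [ 0.407  -0.2108  0.4558] F [ 0.06  0.05 -2.88] T [ 0.568 -0.479 -0.004] open 0.0155 q [-0.16 -0.04  1.36 -0.62  2.05 -1.36]
axes
 [[-0.82   0.454 -0.349]
 [ 0.572  0.679 -0.461]
 [ 0.028 -0.578 -0.816]]
shift mm tool [-82.1 235.2  21.7]
twist tool [-0.5634  0.326   1.1074]
```

```bash
python3 -m pendant '[{"translation":[0,0,0],"twist":[-0.057,0.033,0.112],"grip":-1},{"translation":[0,0,0],"twist":[-0.057,0.033,0.112],"grip":-1},{"translation":[0,0,0],"twist":[-0.057,0.033,0.112],"grip":-1},{"translation":[0,0,0],"twist":[-0.057,0.033,0.112],"grip":-1},{"translation":[0,0,0],"twist":[-0.057,0.033,0.112],"grip":-1},{"translation":[0,0,0],"twist":[-0.057,0.033,0.112],"grip":-1},{"translation":[0,0,0],"twist":[-0.057,0.033,0.112],"grip":-1},{"translation":[0,0,0],"twist":[-0.057,0.033,0.112],"grip":-1},{"translation":[0,0,0],"twist":[-0.057,0.033,0.112],"grip":-1},{"translation":[0,0,0],"twist":[-0.057,0.033,0.112],"grip":-1}]'
python3 -c "
from h import *
st([.5734,-.1082,.28],down(-.175))"
```

```text
t: 9.6
tool_pos: [0.4069, -0.2118, 0.457]
orientation: [2.455, 1.942, 0.045]
force: [0.2, -0.2, -3.7]
opening: 0.0157
t 9.6 p [ 0.4069 -0.2118  0.457 ] F [ 0.2  -0.2  -3.73] T [-0.118  0.163 -0.025] open 0.0157 q [-0.61 -0.24  1.41  0.03  1.95 -0.37]
axes
 [[ 0.23   0.973  0.029]
 [ 0.973 -0.23   0.01 ]
 [ 0.016  0.026 -1.   ]]
shift mm tool [136.3 133.4 182.8]
twist tool [ 0.0268 -0.0154 -0.0573]
```

```bash
python3 -m pendant '[{"translation":[15,15,15],"twist":[0.01,-0.005,-0.028],"grip":-1},{"translation":[20,20,25],"twist":[0.01,-0.005,-0.028],"grip":-1},{"translation":[20,20,25],"twist":[0,0,0],"grip":-1},{"translation":[20,20,25],"twist":[0,0,0],"grip":-1},{"translation":[20,20,25],"twist":[0,0,0],"grip":-1},{"translation":[20,18,25],"twist":[0,0,0],"grip":-1},{"translation":[12,12,20],"twist":[0,0,0],"grip":-1},{"translation":[0,0,10],"twist":[0,0,0],"grip":-1},{"translation":[0,0,0],"twist":[0,0,0],"grip":-1},{"translation":[0,0,0],"twist":[0,0,0],"grip":-1}]'
python3 -c "
from h import *
st([.5734,-.1082,.209],down(-.175))"
```

```text
t: 10.6
tool_pos: [0.5578, -0.1153, 0.2883]
orientation: [2.413, 1.99, 0.009]
force: [0.2, 0.3, -2.6]
opening: 0.0156
t 10.6 p [ 0.5578 -0.1153  0.2883] F [ 0.21  0.34 -2.6 ] T [-0.141  0.113 -0.027] open 0.0156 q [-0.29  0.01  1.48 -0.    1.63 -0.1 ]
axes
 [[ 0.191  0.982  0.013]
 [ 0.982 -0.191 -0.007]
 [-0.005  0.014 -1.   ]]
shift mm tool [10.3 12.8 79.5]
twist tool [ 0.0145  0.0047 -0.0168]
```

```bash
python3 -m pendant '[{"translation":[5,6,15],"twist":[0.006,0.002,-0.014],"grip":-1},{"translation":[5,6,20],"twist":[0.005,0.002,0],"grip":-1},{"translation":[1,1,20],"twist":[0,0,0],"grip":-1},{"translation":[0,0,12],"twist":[0,0,0],"grip":-1},{"translation":[0,0,6],"twist":[0,0,0],"grip":-1},{"translation":[0,0,0],"twist":[0,0,0],"grip":-1},{"translation":[0,0,0],"twist":[0,0,0],"grip":-1},{"translation":[0,0,0],"twist":[0,0,0],"grip":-1},{"translation":[0,0,0],"twist":[0,0,0],"grip":-1},{"translation":[0,0,0],"twist":[0,0,0],"grip":-1}]'
python3 - <<'E'
from dial import *
st([.5734,-.1082,.199],down(-.175))
im,hsv,c,gy,gz,(u,v)=rect(3);st([.5734,-.1082,.199],down(-.175))
print("dial px",u,v);u,v=int(u),int(v);cv2.imwrite("pics/c4.png",cv2.resize(im[v-50:v+50,u-60:u+60,::-1].astype(np.uint8),(720,600),interpolation=3))
E
```

```text
t: 11.6
tool_pos: [0.5763, -0.1094, 0.2153]
orientation: [2.405, 2.006, 0.009]
force: [0.6, -0.2, -3.5]
opening: 0.0159
t 11.6 p [ 0.5763 -0.1094  0.2153] F [ 0.63 -0.18 -3.5 ] T [-0.066  0.135 -0.035] open 0.0159 q [-0.27  0.08  1.54 -0.    1.5  -0.09]
axes
 [[ 0.179  0.984  0.011]
 [ 0.984 -0.179 -0.004]
 [-0.002  0.011 -1.   ]]
shift mm tool [ 0.7 -3.3 16.3]
twist tool [ 0.0111  0.0016 -0.0052]
t 11.75 p [ 0.5762 -0.1093  0.215 ] F [-0.82 -0.96 -2.61] T [-0.064  0.074  0.02 ] open 0.0156 q [-0.27  0.08  1.54 -0.    1.5  -0.09]
axes
 [[ 0.179  0.984  0.01 ]
 [ 0.984 -0.179 -0.003]
 [-0.002  0.011 -1.   ]]
shift mm tool [ 0.6 -3.1 16. ]
twist tool [ 0.0106  0.0016 -0.0052]
dial px 328.29357899875777 195.58674513686904
```

View pics/c4.png

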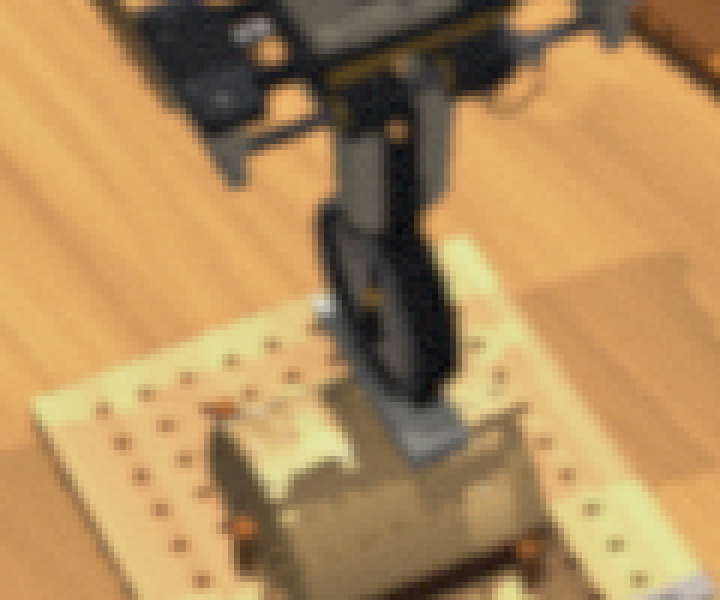

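Crop: the gauge is square above the middle of the crown, foot just clear. The dial edge is seen obliquely, pivot at (375,295), and the dogs and blank are undisturbed. Lowering gently.

```bash
python3 -m pendant '[{"translation":[0,-2,3],"twist":[0.01,0.001,-0.005],"grip":-1},{"translation":[0,0,4],"twist":[0,0,0],"grip":-1},{"translation":[0,0,4],"twist":[0,0,0],"grip":-1},{"translation":[0,0,0],"twist":[0,0,0],"grip":-1},{"translation":[0,0,0],"twist":[0,0,0],"grip":-1},{"translation":[0,0,0],"twist":[0,0,0],"grip":-1},{"translation":[0,0,0],"twist":[0,0,0],"grip":-1},{"translation":[0,0,0],"twist":[0,0,0],"grip":-1},{"translation":[0,0,0],"twist":[0,0,0],"grip":-1},{"translation":[0,0,0],"twist":[0,0,0],"grip":-1}]'
python3 -c "
from h import *
st([.5734,-.1082,.199],down(-.175))"
```

```text
t: 12.75
tool_pos: [0.574, -0.1089, 0.2029]
orientation: [-2.407, -2.019, 0.001]
force: [0.5, 0.6, -3.1]
opening: 0.0153
t 12.75 p [ 0.574  -0.1089  0.2029] F [ 0.49  0.58 -3.06] T [-0.064  0.079  0.01 ] open 0.0153 q [-0.27  0.1   1.55 -0.    1.49 -0.1 ]
axes
 [[ 0.174  0.985 -0.001]
 [ 0.985 -0.174 -0.   ]
 [-0.001 -0.001 -1.   ]]
shift mm tool [ 0.6 -0.7  3.9]
twist tool [-0.0005  0.0005  0.0003]
```

Very well aligned. Small steps down to contact.

```bash
python3 -m pendant '[{"translation":[0.4,-0.5,1],"twist":[0,0,0],"grip":-1},{"translation":[0,0,1],"twist":[0,0,0],"grip":-1},{"translation":[0,0,1],"twist":[0,0,0],"grip":-1},{"translation":[0,0,0],"twist":[0,0,0],"grip":-1},{"translation":[0,0,0],"twist":[0,0,0],"grip":-1},{"translation":[0,0,0],"twist":[0,0,0],"grip":-1},{"translation":[0,0,0],"twist":[0,0,0],"grip":-1},{"translation":[0,0,0],"twist":[0,0,0],"grip":-1},{"translation":[0,0,0],"twist":[0,0,0],"grip":-1},{"translation":[0,0,0],"twist":[0,0,0],"grip":-1}]'
python3 -m pendant '[{"translation":[0,0,0.7],"twist":[0,0,0],"grip":-1},{"translation":[0,0,0.7],"twist":[0,0,0],"grip":-1},{"translation":[0,0,0],"twist":[0,0,0],"grip":-1},{"translation":[0,0,0],"twist":[0,0,0],"grip":-1},{"translation":[0,0,0],"twist":[0,0,0],"grip":-1},{"translation":[0,0,0],"twist":[0,0,0],"grip":-1},{"translation":[0,0,0],"twist":[0,0,0],"grip":-1},{"translation":[0,0,0],"twist":[0,0,0],"grip":-1},{"translation":[0,0,0],"twist":[0,0,0],"grip":-1},{"translation":[0,0,0],"twist":[0,0,0],"grip":-1}]'
python3 -c "
from h import *
st([.5734,-.1082,.199],down(-.175))"
```

```text
t: 13.75
tool_pos: [0.5736, -0.1084, 0.1998]
orientation: [2.407, 2.019, -0.001]
force: [-0.5, 0.6, -2.8]
opening: 0.0155
t: 14.75
tool_pos: [0.5738, -0.1085, 0.1985]
orientation: [2.406, 2.019, -0.0]
force: [0.4, -0.1, -2.7]
opening: 0.0157
t 14.75 p [ 0.5738 -0.1085  0.1985] F [ 0.43 -0.1  -2.74] T [-0.107  0.044 -0.036] open 0.0157 q [-0.27  0.1   1.56 -0.    1.48 -0.1 ]
axes
 [[ 0.174  0.985  0.   ]
 [ 0.985 -0.174 -0.001]
 [-0.001  0.    -1.   ]]
shift mm tool [ 0.2 -0.4 -0.5]
twist tool [0.0003 0.0006 0.0003]
```

```bash
python3 -m pendant '[{"translation":[0,0,0.7],"twist":[0,0,0],"grip":-1},{"translation":[0,0,0],"twist":[0,0,0],"grip":-1},{"translation":[0,0,0],"twist":[0,0,0],"grip":-1},{"translation":[0,0,0],"twist":[0,0,0],"grip":-1},{"translation":[0,0,0],"twist":[0,0,0],"grip":-1},{"translation":[0,0,0.7],"twist":[0,0,0],"grip":-1},{"translation":[0,0,0],"twist":[0,0,0],"grip":-1},{"translation":[0,0,0],"twist":[0,0,0],"grip":-1},{"translation":[0,0,0],"twist":[0,0,0],"grip":-1},{"translation":[0,0,0],"twist":[0,0,0],"grip":-1}]'
python3 -c "
from h import *
st([.5734,-.1082,.199],down(-.175))"
```

```text
t: 15.75
tool_pos: [0.5742, -0.1086, 0.1985]
orientation: [2.405, 2.018, 0.001]
force: [-0.4, 0.2, 0.3]
opening: 0.0157
t 15.75 p [ 0.5742 -0.1086  0.1985] F [-0.38  0.21  0.29] T [0.017 0.343 0.032] open 0.0157 q [-0.27  0.1   1.56 -0.    1.48 -0.1 ]
axes
 [[ 0.174  0.985  0.002]
 [ 0.985 -0.174 -0.001]
 [-0.001  0.002 -1.   ]]
shift mm tool [ 0.2 -0.9 -0.5]
twist tool [0.002  0.0008 0.0004]
```

Contact: Fz rose by 3 N, with the gauge level and square. Now rocking by rolling the sole over the crown (about tool +y).

```bash
python3 -m pendant '[{"translation":[-2.4,0,0],"twist":[0,0.02,0],"grip":-1},{"translation":[-2.4,0,-0.05],"twist":[0,0.02,0],"grip":-1},{"translation":[-2.4,0,-0.1],"twist":[0,0.02,0],"grip":-1},{"translation":[-2.4,0,-0.1],"twist":[0,0.02,0],"grip":-1},{"translation":[-2.4,0,-0.1],"twist":[0,0.02,0],"grip":-1},{"translation":[0,0,0],"twist":[0,0,0],"grip":-1},{"translation":[0,0,0],"twist":[0,0,0],"grip":-1},{"translation":[0,0,0],"twist":[0,0,0],"grip":-1},{"translation":[0,0,0],"twist":[0,0,0],"grip":-1},{"translation":[0,0,0],"twist":[0,0,0],"grip":-1}]'
cat >> h.py <<'E'
def rockgoal(a,P0=np.array([.5738,-.1085,.1985]),yaw=-.175,r=.06,L=.119):
    v=np.array([-np.sin(yaw),np.cos(yaw),0]);k=np.array([0,0,1.]);u=np.array([np.cos(yaw),np.sin(yaw),0])
    n=-v*np.sin(a)+k*np.cos(a);t=v*np.cos(a)+k*np.sin(a)
    return P0-(r+L)*k+(r+L)*n+r*a*t, np.c_[t,u,-n]
E
python3 -c "
from h import *
st(*rockgoal(.12))"
```

```text
t: 16.75
tool_pos: [0.5721, -0.1219, 0.1988]
orientation: [-2.353, -1.973, -0.131]
force: [-0.9, 0.1, 0.5]
opening: 0.0154
t 16.75 p [ 0.5721 -0.1219  0.1988] F [-0.9   0.11  0.54] T [-0.099  0.379 -0.013] open 0.0154 q [-0.37  0.11  1.56  0.11  1.5  -0.2 ]
axes
 [[ 0.173  0.985  0.022]
 [ 0.979 -0.175  0.106]
 [ 0.109  0.003 -0.994]]
shift mm tool [-0.9 -0.6  0.6]
twist tool [ 0.0028  0.0112 -0.0001]
```

```bash
python3 -m pendant '[{"translation":[-2.4,0,0],"twist":[0,0.02,0],"grip":-1},{"translation":[-2.4,0,-0.1],"twist":[0,0.02,0],"grip":-1},{"translation":[-2.4,0,-0.1],"twist":[0,0.02,0],"grip":-1},{"translation":[-2.4,0,-0.2],"twist":[0,0.02,0],"grip":-1},{"translation":[-2.4,0,-0.2],"twist":[0,0.02,0],"grip":-1},{"translation":[-2.4,0,-0.2],"twist":[0,0.02,0],"grip":-1},{"translation":[0,0,0],"twist":[0,0,0],"grip":-1},{"translation":[0,0,0],"twist":[0,0,0],"grip":-1},{"translation":[0,0,0],"twist":[0,0,0],"grip":-1},{"translation":[0,0,0],"twist":[0,0,0],"grip":-1}]'
python3 -c "
from h import *
st(*rockgoal(.262))"
```

```text
t: 17.75
tool_pos: [0.5695, -0.1378, 0.1975]
orientation: [-2.282, -1.913, -0.278]
force: [-0.5, -0.9, 0.6]
opening: 0.0156
t 17.75 p [ 0.5695 -0.1378  0.1975] F [-0.49 -0.87  0.56] T [-0.104  0.42   0.068] open 0.0156 q [-0.47  0.14  1.54  0.23  1.53 -0.31]
axes
 [[ 0.169  0.985  0.045]
 [ 0.957 -0.175  0.233]
 [ 0.237  0.003 -0.971]]
shift mm tool [-1.8 -0.8  0.6]
twist tool [ 0.0035  0.0223 -0.0001]
```

```bash
python3 -m pendant '[{"translation":[-1.3,-0.2,0],"twist":[0,0.011,0],"grip":-1},{"translation":[-1.2,-0.2,0],"twist":[0.001,0.011,0],"grip":-1},{"translation":[0,0,0],"twist":[0,0,0],"grip":-1},{"translation":[0,0,0],"twist":[0,0,0],"grip":-1},{"translation":[0,0,0],"twist":[0,0,0],"grip":-1},{"translation":[0,0,0],"twist":[0,0,0],"grip":-1},{"translation":[0,0,0],"twist":[0,0,0],"grip":-1},{"translation":[0,0,0],"twist":[0,0,0],"grip":-1},{"translation":[0,0,0],"twist":[0,0,0],"grip":-1},{"translation":[0,0,0],"twist":[0,0,0],"grip":-1}]'
python3 -m pendant '[{"translation":[0,0,0],"twist":[0,0,0],"grip":-1},{"translation":[0,0,0],"twist":[0,0,0],"grip":-1},{"translation":[0,0,0],"twist":[0,0,0],"grip":-1},{"translation":[0,0,0],"twist":[0,0,0],"grip":-1},{"translation":[0,0,0],"twist":[0,0,0],"grip":-1},{"translation":[0,0,0],"twist":[0,0,0],"grip":-1},{"translation":[0,0,0],"twist":[0,0,0],"grip":-1},{"translation":[0,0,0],"twist":[0,0,0],"grip":-1},{"translation":[0,0,0],"twist":[0,0,0],"grip":-1},{"translation":[0,0,0],"twist":[0,0,0],"grip":-1}]'
python3 - <<'E'
from dial import *
st(*rockgoal(.262))
im,hsv,c,gy,gz,(u,v)=rect(12);print("pred",u,v);st()
r0=int(v)-12;c0=int(u)-12;w=im[r0:r0+24,c0:c0+24];a=np.minimum(w[...,0],w[...,1])-w[...,2];yy,xx=np.mgrid[0:24,0:24]
m=(np.hypot(xx-12,yy-12)<8)&(a>25);print("amber",m.sum())
pu=(xx[m]*a[m]).sum()/a[m].sum()+c0;pv=(yy[m]*a[m]).sum()/a[m].sum()+r0;print("pivot",pu,pv)
W=warp(im,c,gy,gz,(pu,pv));np.save("W2.npy",W)
ui,vi=int(u),int(v);C=cv2.resize(np.clip(im[vi-40:vi+40,ui-27:ui+27],0,255).astype(np.uint8),(371,550),interpolation=2)
cv2.imwrite("pics/c5.png",cv2.resize(cv2.hconcat([C,np.clip(W[:,:,:],0,255).astype(np.uint8)])[:,:,::-1],(796,475)))
E
```

```text
t: 18.75
tool_pos: [0.569, -0.1403, 0.1971]
orientation: [-2.268, -1.903, -0.302]
force: [-0.6, 0.4, 1.6]
opening: 0.0156
t: 19.75
tool_pos: [0.569, -0.1403, 0.1971]
orientation: [-2.268, -1.904, -0.302]
force: [0.1, 0.2, 1.0]
opening: 0.0161
t 19.75 p [ 0.569  -0.1403  0.1971] F [0.12 0.19 1.04] T [-0.253  0.298  0.038] open 0.0161 q [-0.49  0.15  1.53  0.25  1.54 -0.33]
axes
 [[ 0.167  0.985  0.048]
 [ 0.951 -0.174  0.254]
 [ 0.259  0.004 -0.966]]
shift mm tool [ 0.7 -0.8  0.8]
twist tool [0.0033 0.0002 0.0012]
pred 330.5846158692214 204.54229223392184
t 20.35 p [ 0.569  -0.1403  0.1971] F [-0.86 -0.78  1.67] T [-0.19   0.339  0.007] open 0.0157 q [-0.49  0.15  1.53  0.25  1.54 -0.33]
axes
 [[ 0.167  0.985  0.048]
 [ 0.951 -0.174  0.254]
 [ 0.259  0.004 -0.966]]
amber 9
pivot 327.6582495151198 204.80400857755942
```

View pics/c5.png

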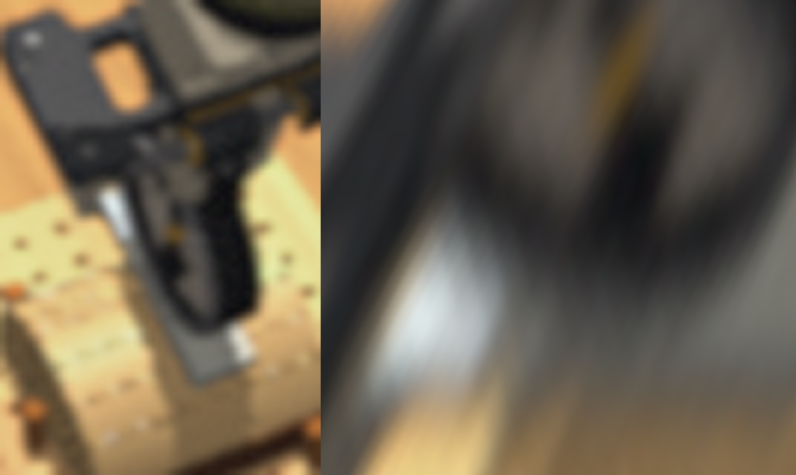

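The gripper hides the upper dial here; the amber pivot shows at crop (175,233), the foot lies across the crown, and the blank and dogs look as before. I check for slip in the grip by comparing the pivot's offset from its kinematic prediction before and after contact.

```bash
python3 - <<'E'
from dial import *
def amber(im,u,v):
    x0,y0=int(u)-3,int(v)-7;w=im[y0:y0+13,x0:x0+11].astype(float);a=np.minimum(w[...,0],w[...,1]*1.3)-w[...,2]
    yy,xx=np.mgrid[0:13,0:11];m=a>.5*a.max();return (xx[m]*a[m]).sum()/a[m].sum()+x0,(yy[m]*a[m]).sum()/a[m].sum()+y0,m.sum(),a.max()
im,hsv,c,gy,gz,(u,v)=rect(10)
b=amber(im,u,v);print("now",b,"off",b[0]-u,b[1]-v)
print("px per mm along gy",np.array(proj("side",c+gy*.001))-(u,v),"gx",np.array(proj("side",c+np.cross(gy,gz)*.001))-(u,v))
old=cv2.resize(cv2.imread("pics/c4.png")[...,::-1],(120,100),interpolation=cv2.INTER_AREA);u0,v0=328.294,195.587
f=np.zeros((400,640,3));f[145:245,268:388]=old;b=amber(f,u0,v0);print("c4",b,"off",b[0]-u0,b[1]-v0)
# blank / board unchanged?
a,d=robot.read_camera("top");o=np.load("top0.npz")["im"];df=np.abs(a.astype(int)-o).sum(-1)
for n,(x,y) in dict(offcut=(197,166),knife=(210,290),small=(160,252),big=(150,312),gouge=(362,205),mallet=(461,270)).items(): print(n,df[y-8:y+8,x-8:x+8].mean().round(1),end=" ")
cv2.imwrite("pics/c6.png",cv2.resize(a[140:270,250:400,::-1],(690,598),interpolation=2));st()
E
```

```text
now (np.float64(331.9747513354456), np.float64(202.99005355402915), np.int64(9), np.float64(60.099998474121094)) off 1.3867956665529846 -1.5615436753074334
px per mm along gy [0.17004379 0.32045952] gx [-0.34516245  0.13606196]
c4 (np.float64(329.5494736842105), np.float64(194.04), np.int64(10), np.float64(65.0)) off 1.2554736842105285 -1.546999999999997
offcut 16.4 knife 12.6 small 11.7 big 9.6 gouge 134.6 mallet 41.0 t 20.9 p [ 0.569  -0.1403  0.1971] F [-0.28 -0.94  1.05] T [-0.237  0.282  0.046] open 0.0156 q [-0.49  0.15  1.53  0.25  1.54 -0.33]
axes
 [[ 0.167  0.985  0.048]
 [ 0.951 -0.174  0.254]
 [ 0.259  0.004 -0.966]]
```

View pics/c6.png

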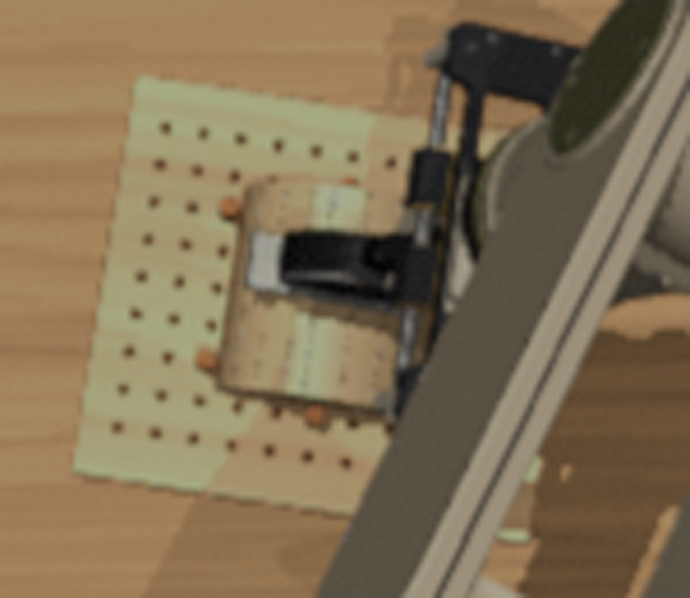

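```bash
python3 -c "
from h import *
robot.close_job();st()"
```

```text
the job is handed in; nothing more can be done
the job is handed in; nothing more can be done
```

I handed in the job with the gauge in the gripper, its foot across the limewood crown, leaning 0.262 rad. I could not see pointer and arrow meet in the final pose, because the gripper hides the upper dial there.

**What I did**
- I took the middle-sized gauge (150 mm tall) by its tab at 45 N and held its dial up to the side camera. The set ring's arrow read 0.263 rad, give or take about 0.01.
- I set the foot down level and square on the crown, with about 3 N at contact.
- I then rolled it over the crown towards the gauge's own +y and left it still for over 2 s before handing in, 20.9 s on the robot's clock.

**Last checks**
- **Lean:** by the arm's own readings the gauge leans 0.262 rad, against the arrow's 0.263. The match rests on those readings, not on seeing it.
- **Slip in the grip:** the dial's pivot sits where it should to within about 0.15 px compared with before contact, so the gauge has not turned noticeably in the jaws.
- **Pressure:** the foot presses on the wood with about 4 N.
- **Blank and table:** the blank is still between its dogs. The offcut, knife and both other gauges look unchanged. The image comparison was inconclusive for the gouge and mallet; the last view showed the arm over the gouge.

**Disagreement:** when I presented the dial, the pointer read 0.029 to 0.05 rad depending on how I measured it, against 0.037 from the arm's readings. I put this down to image resolution and kept the arm's value, so the pointer may be about 0.01 rad off the arrow.

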